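# Clamp the bar and set the guide's keeper screw a quarter turn clear

### The job

Crank the drill vise shut so that its jaw clamps the square steel bar, then turn the knurled thumbscrew on the bar guide down until it seats on the bar and back it off a quarter turn, so that the bar can still be fed through. Finish while holding the thumbscrew there between the fingers, so that I can tighten its lock nut; leave the bar in its place and the other things on the bench where they are.

Things in the scene. Friction and masses are not known exactly. Their poses are not given: they have to be found in the camera images.
- vise: a grey drill vise (jaws 100 mm wide) bolted on a ground plate 300 x 205 x 30 mm, fixed to the bench. Origin on the bench, below the axis of the clamped bar. x runs along the bar towards the guide, y along the vise screw from the crank end to the fixed jaw, z up. The plate spans x -75 to 225, y -115 to 90 mm. Jaw tops are at z 90, the fixed jaw's face at y +8
- jaw: the sliding jaw, carried by the screw; its face meets the bar as it slides along the vise's +y. It moves 4 mm for a full turn of the crank and cannot be pushed by hand
- crank (a joint): crank angle (rad): 0 = jaw hard on the bar, where it stops; the start is 1 to 1.7 turns open. Tightening (falling values) is clockwise seen from the crank end, looking along the vise's +y. At 0 the crank arm points straight up, at +1.57 to the vise's -x, at 3.14 down, and so on. It turns at 0.12 N m and stays where it is left
- crank_handle (a point): middle of the crank's black handle: a cylinder 17 mm thick, 52 mm long, parallel to the vise's y, spinning freely on its pin 45 mm off the screw axis. With the crank at 0 it is at vise x 0, y -190, z 123 mm; crank and screw travel with the jaw: y is 0.637 mm less per radian of opening. The crank arm begins 27 mm from this point, towards +y
- bar: the workpiece: a loose bright square steel bar 16 x 16 x 280 mm, 0.55 kg, lying along the vise's x on a parallel strip between the jaws and through the guide; its underside is 76 mm and its top 92 mm above the bench. Origin at the middle of its underside
- guide: the bar guide: a grey cast bridge bolted on the plate 140 to 165 mm along the vise's x from its origin, with a slot 24 mm wide round the bar. Origin at the middle of its underside, 30 mm above the bench. Its bridge is 36 x 48 mm, its top 90 mm above the origin, 120 mm above the bench
- pad: the brass pressure pad, 16 mm in diameter, under the foot of the thumbscrew; it carries the thumbscrew and moves up and down with it inside the guide, without turning. Origin at the middle of its underside
- thumbscrew (a joint): thumbscrew angle (rad): 0 = seated on the bar, where it stops; 1.57 = backed off a quarter turn. Clockwise from above screws it down (falling values), 2 mm a turn. The start is 2.4 to 3.8 rad above the seat. It turns at 0.08 N m and stays where it is left
- thumbscrew_head (a point): middle of the thumbscrew's upright knurled round head, 32 mm in diameter and 22 mm high, with a slot across its top, above the guide's bridge; when seated this point is 153 mm above the bench. Between bridge and head, 22 mm, are the stem and a hex lock nut 24 mm over its corners
- jack: bystander: a small machinist's screw jack, 30 mm in diameter, 37 mm high, standing loose on the plate beside the guide
- spanner: bystander: an open-end spanner lying on the bench to the right of the plate
- offcut: bystander: a loose offcut of the same square bar, 90 mm long, lying on the bench to the left
- hammer: bystander: a hammer lying on the bench to the left
- tongs: bystander: a pair of long-handled forge tongs lying on the bench to the left
- file: bystander: a flat file with a wooden handle lying on the bench to the right
- screw_axis (a point): point on the vise screw's axis at the outer face of the nut bridge it runs through: vise x 0, y -130, z 78 mm. The bridge spans x +-30, y -130 to -112 mm and is 96 mm high above the bench. The crank turns about this axis, which runs along the vise's y

How it is judged:
On the way, in this order (a step that is already met when the one before it is completed fails the run):
1. the vise is cranked shut: the jaw stands hard on the bar and clamps it (value of joint crank below 0.3 rad and contact force between jaw and bar above 5 N), for 0.2 s.
2. the thumbscrew is turned down until it seats on the bar (value of joint thumbscrew below 0.15 rad and contact force between pad and bar above 1 N), for 0.1 s.
3. the thumbscrew is backed off a quarter turn and is clear of the bar (value of joint thumbscrew between 1.18 and 1.96 rad and contact force between pad and bar below 0.3 N), for 0.2 s.
At the end, for the whole second after the job is handed in: The thumbscrew stands still 1.57 +-0.39 rad above its seat, its pad clear of the bar; the fingers hold its head between them (over 3 N, TCP within 28 mm of the head's middle); the bar is within 15 mm of its place, still clamped by the jaw (over 5 N, crank within 0.3 rad of its stop) (all of step 1 and all of step 3 and velocity of joint thumbscrew between -0.1 and 0.1 rad/s and contact force between the fingers and pad above 3 N and distance of bar from where it was at the start of the episode below 0.015 m and distance between the grasp point and thumbscrew_head below 0.028 m); the arm keeps its last pose, push and grip.
It fails at once if the bar is shoved along or out of the vise (over 15 mm) (distance of bar from where it was at the start of the episode above 0.015 m).
It fails at once if a bystander is disturbed (over 25 mm) (distance of any of jack, spanner, offcut, hammer, tongs, file from where it was at the start of the episode above 0.025 m).
It also fails if it takes over 67 s, if anything falls off the work surface, if the arm or the gripper's body presses on something with over 40 N, if the wrist force passes 120 N, or if a joint passes its speed limit or range.

### The arm

A 6-joint arm with a two-finger parallel gripper is mounted at the origin on the work surface. World frame = base frame: x ahead of the robot, y to its left, z up, the work surface at z = 0. Lengths are in m, angles in rad, forces in N, time in s.
With the tool pointing down it reaches from about 0.3 to 0.875 m from the base axis. Payload 6.4 kg.
Tool frame: the origin (TCP) lies between the finger pads, 19 mm behind the fingertips; this is the grasp point; z points along the fingers, y is the line along which they close (so a half turn about z gives the same grasp; the last joint's range is limited). The gripper opens to 85 mm and grips with 20 to 120 N. Pads are 22 mm wide; open, the fingers measure 114 mm over their backs; the gripper's body (76 mm by 85 mm) begins 54 mm behind the grasp point. The pads swing forward as they close: fully open they stand 13 mm farther back than shut.
Start: joints at [-1.446, 0.181, 1.607, -0, 1.354, -0.206], TCP at [0.187, -0.544, 0.25] pointing down, gripper open.
Joint ranges: [-2.99, 2.99], [-0.89, 2.07], [0.3, 2.58], [-1.14, 4.28], [0, 2.63], [-3.12, 3.12]. Speed limits (rad/s): [2.57, 2.57, 3.01, 3.14, 3.14, 3.14].

### API

Orientations are given as a unit quaternion [w, x, y, z].
In Python, from bench import ctrl gives the robot as it stands. The module is installed in compiled form; this text tells all that it offers.
- The arm moves only by the tool move_arm, never from a script. Its argument "plan" is one flat list of numbers, 6 for each row, row after row: the shift along the world's x, y, z in units of 50 mm (1.0 is 50 mm), then the turn, a rotation vector about the world's x, y, z in rad. A call has 1 to 10 rows; each row is the pose to reach, as a shift and turn from the pose commanded when the call began; what a row does not reach only later rows make up. A row lasts 1/8 s, in which the tool goes at most 62.5 mm and 10.7 degrees, less where a joint would pass 70% of its speed; a pose out of reach is approached as far as the arm can. A call with a gripper value outside its range is refused whole. "grip" is the finger opening in mm, from 0 to 85.4, set as the call begins (left out, the last holds). The fingers move at their own pace and stop on an object; the grip force is fixed at half the most. Time passes only in rows, so rows that repeat a pose let the fingers close. It gives the time, the measured TCP pose, the force, the opening and the grip force at its end, in the units of the state.
- ctrl.get_obs(): the state, without advancing time (a new reading comes with each control period).
- ctrl.camera(name): name is "side" or "top"; returns a dict with "pixels" (384x512x3 uint8, red, green, blue), "fx", "fy", "cx", "cy" (pixels), "dist_coeffs" ([k1, k2, p1, p2, k3] as OpenCV has them; the pictures are not rectified), "origin" and "attitude" of the camera in the world. Camera axes: x right, y down, z forward; pixel columns grow to the right and rows downward; lengths in m; the calibration is good to about 2 mm. A picture is of the moment at which its call begins. There is no depth.
- ctrl.hand_in(): hands the job in; it is judged then, once.
The state is a dict: "time_s": time; "q": joint angles; "dq": joint speeds; "joint_efforts": joint torques, N m; "eef_pos": TCP position; "eef_rot": TCP orientation; "wrist_force": force on the tool from outside, world axes, zero at the start; "torque": the same for the moment, N m; "opening": opening from 0.0 (shut) to 1.0 (fully open); "grasp_force": force on a finger pad.
Only numpy, scipy, OpenCV 4.12 (cv2) and the standard library are available. Lean on these libraries where they do the work, as an engineer would, in place of code of your own. Each camera call takes 0.05 s, during which the arm holds its last target. There are 200 camera calls.

## Working session

There is one attempt and no reset: what is moved stays moved. The work goes in short steps, Python scripts to look and compute and a tool call to move; the robot and the scene stay as the last step left them, time stands still between calls to the robot, and variables do not carry over. Pictures are saved under pics/ and viewed, at most 10 in all, crops included, and the job is handed in when it is done.

Besides the shell and the picture viewer there is one more tool, called after ">>>" as name(argument=value, ...) on one line, values as JSON. move_arm: Moves the arm, as the interface text tells. Its arguments: {"type":"object","properties":{"plan":{"type":"array"},"grip":{"type":"number"}},"required":["plan"]}

```bash
mkdir -p pics
cat > h.py <<'E'
import numpy as np, cv2
from scipy.spatial.transform import Rotation as R
from bench import ctrl
def cam(n,fn=None):
    c=ctrl.camera(n)
    if fn: cv2.imwrite('pics/'+fn,c['pixels'][:,:,::-1])
    return c
def K(c): return np.array([[c['fx'],0,c['cx']],[0,c['fy'],c['cy']],[0,0,1.]]),np.array(c['dist_coeffs'])
def rot(c):
    a=np.array(c['attitude'],float)
    return a if a.shape==(3,3) else R.from_quat(a,scalar_first=True).as_matrix()
def ray(c,uv):
    k,d=K(c); p=cv2.undistortPoints(np.array(uv,float).reshape(-1,1,2),k,d)[:,0]
    v=np.c_[p,np.ones(len(p))]@rot(c).T
    return np.array(c['origin']),v
def plane(c,uv,z):
    o,v=ray(c,uv); return o+v*((z-o[2])/v[:,2])[:,None]
def proj(c,P):
    k,d=K(c); Rm=rot(c); P=np.atleast_2d(P).astype(float)
    return cv2.projectPoints((P-c['origin'])@Rm,np.zeros(3),np.zeros(3),k,d)[0][:,0]
E
python3 - <<'E'
from h import *
for n in('top','side'):
    c=cam(n,n+'0.png'); print({k:v for k,v in c.items() if k!='pixels'})
print(ctrl.get_obs())
E
```

```text
{'fx': 478.3644897352186, 'fy': 478.3644897352186, 'cx': 251.72400499718074, 'cy': 190.47930650825123, 'dist_coeffs': array([0.04455489, 0.        , 0.        , 0.        , 0.        ]), 'origin': array([0.21338095, 0.05489528, 1.63801105]), 'attitude': array([ 0.07144144, -0.70176168,  0.70516215, -0.07192362])}
{'fx': 455.8146684511772, 'fy': 455.8146684511772, 'cx': 243.98332595169495, 'cy': 196.082707795557, 'dist_coeffs': array([0.04864217, 0.        , 0.        , 0.        , 0.        ]), 'origin': array([-0.54609663, -1.1050691 ,  1.06445209]), 'attitude': array([-0.45250142,  0.81450863, -0.31657673,  0.17775636])}
{'time_s': 0.1, 'q': array([-1.44629982e+00,  1.81474465e-01,  1.60790914e+00,  1.98977365e-05,
        1.35382350e+00, -2.06288878e-01]), 'dq': array([-3.13017125e-04, -1.81732301e-03, -1.81010785e-03,  3.72206599e-04,
        1.90882236e-04,  1.19417855e-05]), 'joint_efforts': array([ 2.17313159e-04, -4.45879269e+01, -3.52239418e+01, -3.75064301e-04,
        4.10824228e-03,  1.97744788e-05]), 'eef_pos': array([ 0.18672002, -0.54333758,  0.24916935]), 'eef_rot': array([-8.06152280e-04,  9.86353811e-01,  1.64637505e-01,  4.27089439e-05]), 'wrist_force': array([-0.77907381, -0.11146863, -0.89057192]), 'torque': array([ 0.04984462, -0.00865609, -0.03592955]), 'grasp_force': 0.0, 'opening': 0.9977430679533561}
```

View pics/top0.png

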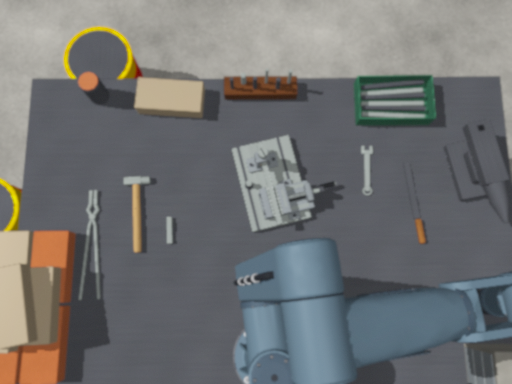

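View pics/side0.png

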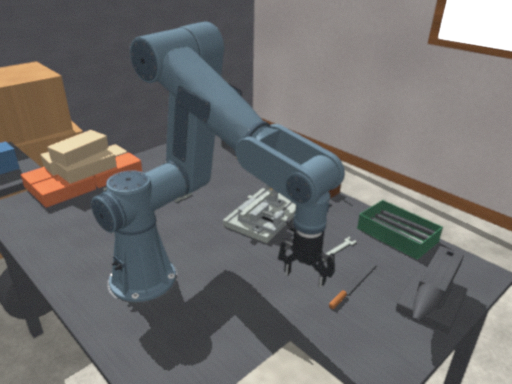

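Top view: vise and plate around (275,183), crank handle near (328,185), and the guide towards (262,155). The side view shows the vise around (262,213).

Run:
```python
from h import *
a=cv2.imread('pics/top0.png')[125:240,222:352]; b=cv2.imread('pics/side0.png')[175:255,215:325]
a=cv2.resize(a,None,fx=5,fy=5,interpolation=cv2.INTER_CUBIC)
cv2.imwrite('pics/topc.png',a)
cv2.imwrite('pics/sidec.png',cv2.resize(b,None,fx=7,fy=7,interpolation=cv2.INTER_CUBIC))
```

```text
(no output)
```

View pics/topc.png

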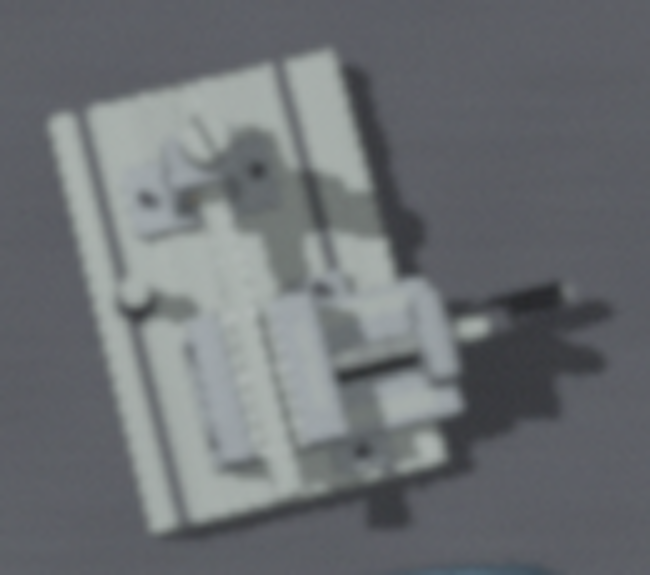

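View pics/sidec.png

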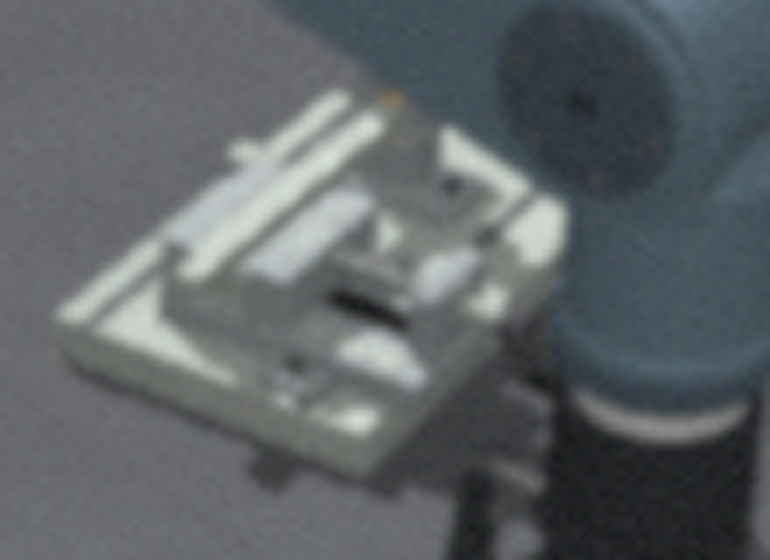

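```bash
cat >> h.py <<'E'
def crop2px(p): return np.array(p,float)/5+[222,125]-0.4
E
python3 - <<'E'
from h import *
c=cam('top'); g=c['pixels']
cr=crop2px([[50,118],[333,50],[152,533],[450,462]])
L=np.array([[225,90],[225,-115],[-75,90],[-75,-115]])/1000.
W=plane(c,cr,.03)[:,:2]
# rigid fit
lm,wm=L.mean(0),W.mean(0); H=(L-lm).T@(W-wm); th=np.arctan2(H[0,1]-H[1,0],H[0,0]+H[1,1])
Rm=np.array([[np.cos(th),-np.sin(th)],[np.sin(th),np.cos(th)]]); o=wm-Rm@lm
print('yaw',th,'o',o,'res mm',(W-(L@Rm.T+o))*1000)
T=lambda p:np.r_[Rm@np.array(p[:2])/1000+o,p[2]/1000]
# handle: dark low mask
sub=g[125:240,222:352].astype(int); m=(sub.max(2)<45); m[:, :85]=0
n,l,s,ct=cv2.connectedComponentsWithStats(m.astype(np.uint8))
for i in range(1,n):
    if s[i,4]>8: print(s[i],ct[i]+[222,125])
hp=crop2px([533,298]); print('handle px',hp)
for t in np.arange(6.2,10.8,.2):
    P=T([-45*np.sin(t),-190-.637*t,78+45*np.cos(t)]); q=proj(c,P)[0]; print(round(t,1),q.round(1),np.linalg.norm(q-hp).round(1),end='; ')
print()
for nm,p in dict(head_seat=[152.5,0,153],guidetop=[152.5,0,120],jackless=[0,0,92],axis=[0,-130,78],fixjaw=[0,8,90]).items():
    P=T(p); print(nm,P.round(4),((proj(c,P)[0]-[222,125]+.4)*5).round(0))
E
```

```text
yaw 0.23884346963774064 o [ 0.49820577 -0.01820835] res mm [[ 0.16476682  0.09649748]
 [ 0.3368976   0.5629416 ]
 [ 0.29666457  1.23761198]
 [-0.79832899 -1.89705105]]
handle px [328.2 184.2]
6.2 [331.6 183.4] 3.5; 6.4 [332.4 186. ] 4.5; 6.6 [333.1 188.7] 6.6; 6.8 [333.6 191.3] 8.9; 7.0 [334.  193.8] 11.2; 7.2 [334.2 195.9] 13.2; 7.4 [334.3 197.8] 14.8; 7.6 [334.1 199.1] 16.1; 7.8 [333.8 200. ] 16.8; 8.0 [333.4 200.4] 17.0; 8.2 [332.8 200.2] 16.7; 8.4 [332.1 199.5] 15.8; 8.6 [331.4 198.4] 14.5; 8.8 [330.6 196.8] 12.8; 9.0 [329.8 194.9] 10.8; 9.2 [329.  192.7] 8.5; 9.4 [328.2 190.2] 6.0; 9.6 [327.6 187.7] 3.6; 9.8 [327.1 185.1] 1.5; 10.0 [326.6 182.7] 2.2; 10.2 [326.4 180.4] 4.3; 10.4 [326.3 178.3] 6.2; 10.6 [326.3 176.6] 7.9; 
head_seat [0.6464 0.0179 0.153 ] [204. 136.]
guidetop [0.6464 0.0179 0.12  ] [203. 150.]
jackless [ 0.4982 -0.0182  0.092 ] [259. 379.]
axis [ 0.529  -0.1445  0.078 ] [448. 336.]
fixjaw [ 0.4963 -0.0104  0.09  ] [247. 382.]
```

The fit is good. The crank angle is either about 9.87 (handle low) or about 6.3 (handle high). I'll move the arm so the side camera can see which.

>>> move_arm(plan=[8.6, 2.4, 1, 0, 0, 1.48, 8.6, 2.4, 1, 0, 0, 1.48, 8.6, 2.4, 1, 0, 0, 1.48, 8.6, 2.4, 1, 0, 0, 1.48, 8.6, 2.4, 1, 0, 0, 1.48, 8.6, 2.4, 1, 0, 0, 1.48, 8.6, 2.4, 1, 0, 0, 1.48, 8.6, 2.4, 1, 0, 0, 1.48, 8.6, 2.4, 1, 0, 0, 1.48, 8.6, 2.4, 1, 0, 0, 1.48], grip=50)

```text
time_s: 1.4
eef_pos: [0.6159, -0.4242, 0.2994]
eef_rot: [-0.001, 0.619, 0.785, -0.0]
wrist_force: [0.1, -0.2, -0.2]
opening: 0.586
grasp_force: 0.0
```

```bash
cat >> h.py <<'E'
th=.2388; Rv=np.array([[np.cos(th),-np.sin(th)],[np.sin(th),np.cos(th)]]); ov=np.array([.4982,-.0182])
def T(p): return np.r_[Rv@np.array(p[:2])/1000+ov,p[2]/1000]
def Hn(t,dy=0): return T([-45*np.sin(t),-190-.637*t+dy,78+45*np.cos(t)])
def need(P,Rt):
    o=ctrl.get_obs(); r=R.from_quat(o['eef_rot'],scalar_first=True)
    return ((P-o['eef_pos'])/.05).round(3),(Rt*r.inv()).as_rotvec().round(3)
E
python3 - <<'E'
from h import *
o=ctrl.get_obs(); print(o['time_s'],o['eef_pos'],o['q'].round(2))
c=cam('side'); t=cam('top')
a=c['pixels'][175:275,235:365,::-1]; b=t['pixels'][150:230,280:360,::-1]
a=cv2.resize(a,None,fx=4,fy=4,interpolation=cv2.INTER_CUBIC);b=cv2.resize(b,None,fx=3.5,fy=5,interpolation=cv2.INTER_CUBIC)
cv2.imwrite('pics/s1.png',np.hstack([a,b[:400]]))
for t in(6.3,6.6,7,8,9,9.4,9.6,9.87,10.1,10.6): print(t,((proj(c,Hn(t))[0]-[235,175])*4).round(0))
for p in([0,-130,78],[0,-170,78]): print(((proj(c,T(p))[0]-[235,175])*4).round(0))
E
```

```text
1.4 [ 0.61585256 -0.42419595  0.29941049] [-0.76  0.54  1.04 -0.    1.56 -1.  ]
6.3 [243. 153.]
6.6 [237. 161.]
7 [228. 177.]
8 [218. 221.]
9 [230. 238.]
9.4 [239. 232.]
9.6 [244. 227.]
9.87 [250. 218.]
10.1 [255. 209.]
10.6 [263. 187.]
[181. 170.]
[218. 184.]
```

View pics/s1.png

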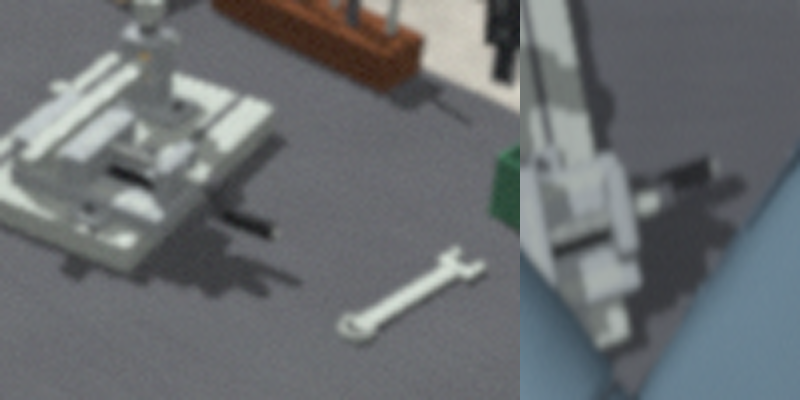

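The side view shows the handle low, at crop (247,222), so the crank is at about 9.8 rad. Next I'll triangulate it.

Run:
```python
from h import *
a=cam('side');b=cam('top')
def dark(c,x0,y0,w,h):
    s=c['pixels'][y0:y0+h,x0:x0+w].max(2); m=(s<38).astype(np.uint8)
    n,l,st,ct=cv2.connectedComponentsWithStats(m,connectivity=8)
    return [(st[i].tolist(),(ct[i]+[x0,y0]).round(1)) for i in range(1,n) if st[i,4]>8]
print(dark(a,285,222,25,16),dark(b,315,177,22,14))
def tri(pa,pb):
    o1,v1=ray(a,[pa]);o2,v2=ray(b,[pb]);v1,v2=v1[0],v2[0]
    s=np.linalg.lstsq(np.c_[v1,-v2],o2-o1,rcond=None)[0]
    p,q=o1+v1*s[0],o2+v2*s[1]; return (p+q)/2,np.linalg.norm(p-q)
P,e=tri(np.array([248,222])/4+[235,175],[328.2,184.2]); print(P,e,'vise',Rv.T@(P[:2]-ov),Hn(9.8))
def need2(t,dy,al):
    xv=np.r_[Rv[:,0],0]; Rt=R.from_rotvec(al*xv)*R.from_matrix(np.c_[[-Rv[0,1],-Rv[1,1],0],[-Rv[0,0],-Rv[1,0],0],[0,0,-1]])
    return Rt
Rt=need2(0,0,.35)
for R0 in (Rt,Rt*R.from_euler('z',np.pi)): print(need(P,R0), need(Hn(9.8,-8),R0))
print(Rv)
```

```text
[] []
[ 0.56174075 -0.20718005  0.03583525] 0.005685276568505137 vise [ 0.01703688 -0.198647  ] [ 0.56064218 -0.20497287  0.03613082]
(array([-1.081,  4.348, -5.288]), array([-0.129,  0.531, -3.092])) (array([-1.066,  4.237, -5.282]), array([-0.129,  0.531, -3.092]))
(array([-1.081,  4.348, -5.288]), array([0.34 , 0.083, 0.001])) (array([-1.066,  4.237, -5.282]), array([0.34 , 0.083, 0.001]))
[[ 0.97162252 -0.23653685]
 [ 0.23653685  0.97162252]]
```

>>> move_arm(plan=[-0.9, 3.57, -3.4, 0.34, 0.083, 0, -0.9, 3.57, -3.4, 0.34, 0.083, 0, -0.9, 3.57, -3.4, 0.34, 0.083, 0, -0.9, 3.57, -3.4, 0.34, 0.083, 0, -0.9, 3.57, -3.4, 0.34, 0.083, 0, -0.9, 3.57, -3.4, 0.34, 0.083, 0, -0.98, 3.9, -4.34, 0.34, 0.083, 0, -1.07, 4.24, -5.28, 0.34, 0.083, 0, -1.07, 4.24, -5.28, 0.34, 0.083, 0, -1.07, 4.24, -5.28, 0.34, 0.083, 0], grip=50)

```text
time_s: 2.85
eef_pos: [0.5653, -0.2144, 0.0387]
eef_rot: [-0.134, 0.608, 0.775, 0.108]
wrist_force: [-0.7, -0.5, -0.1]
opening: 0.59
grasp_force: 0.0
```

Run:
```python
from h import *
o=ctrl.get_obs(); print(o['time_s'],o['eef_pos'],Hn(9.8,-8),o['q'].round(2),o['wrist_force'].round(1))
c=cam('side'); a=c['pixels'][150:270,225:365,::-1]
cv2.imwrite('pics/s2.png',cv2.resize(a,None,fx=4.5,fy=4.5,interpolation=cv2.INTER_CUBIC))
```

```text
2.85 [ 0.56529025 -0.2144309   0.03866077] [ 0.56253447 -0.21274585  0.03613082] [-0.67  0.64  1.48  0.22  1.3  -1.  ] [-0.7 -0.5 -0.1]
```

View pics/s2.png

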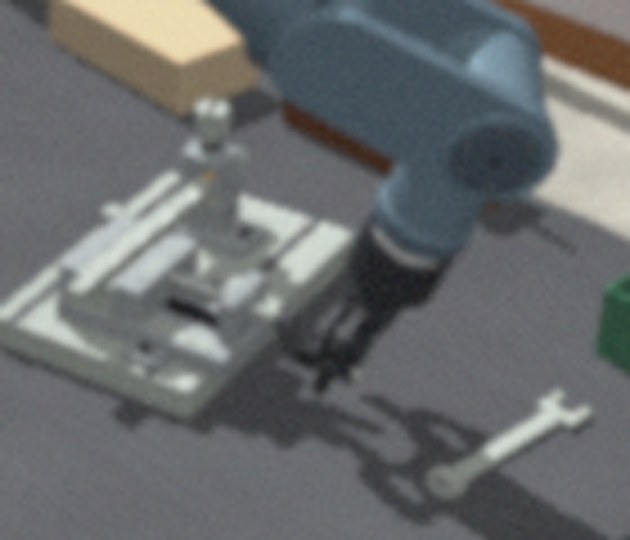

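The fingers straddle the handle, whose end cap is at crop (352,373), with no contact. Closing now.

>>> move_arm(plan=[0, 0, 0, 0, 0, 0, 0, 0, 0, 0, 0, 0, 0, 0, 0, 0, 0, 0, 0, 0, 0, 0, 0, 0, 0, 0, 0, 0, 0, 0], grip=5)

```text
time_s: 3.52
eef_pos: [0.5638, -0.2135, 0.0375]
eef_rot: [-0.136, 0.608, 0.775, 0.107]
wrist_force: [-1.7, -3.5, 4.9]
opening: 0.178
grasp_force: 58.3
```

```bash
cat > ang.py <<'E'
from h import *
o=ctrl.get_obs(); p=o['eef_pos']; v=Rv.T@(p[:2]-ov)*1000; z=p[2]*1000-78
print(o['time_s'],'vise',v.round(1),'z',z.round(1),'r',np.hypot(v[0],z).round(1),'ang',np.arctan2(-v[0],z).round(3),'F',o['wrist_force'].round(1),'T',o['torque'].round(2),'op',round(o['opening']*85.4,1),'gf',round(o['grasp_force'],1),'q',o['q'].round(2))
E
python3 ang.py
```

```text
3.525 vise [  17.6 -205.2] z -40.5 r 44.1 ang -2.732 F [-1.7 -3.5  4.9] T [-0.44  0.34  0.19] op 15.2 gf 58.3 q [-0.67  0.64  1.48  0.22  1.3  -1.  ]
```

Run:
```python
from h import *
t0=9.83
for k in range(4):
    D=[(Hn(t0-.25*i)-Hn(t0))/.05 for i in range(1,11)]
    print(', '.join('%.2f, %.2f, %.2f, 0, 0, 0'%tuple(d) for d in D)); t0-=2.5
```

```text
-0.21, -0.05, -0.06, 0, 0, 0, -0.43, -0.10, -0.07, 0, 0, 0, -0.64, -0.15, -0.02, 0, 0, 0, -0.84, -0.19, 0.08, 0, 0, 0, -1.00, -0.23, 0.23, 0, 0, 0, -1.13, -0.25, 0.41, 0, 0, 0, -1.20, -0.27, 0.63, 0, 0, 0, -1.22, -0.27, 0.85, 0, 0, 0, -1.19, -0.26, 1.07, 0, 0, 0, -1.11, -0.24, 1.28, 0, 0, 0
0.13, 0.04, 0.18, 0, 0, 0, 0.30, 0.08, 0.32, 0, 0, 0, 0.50, 0.13, 0.41, 0, 0, 0, 0.71, 0.19, 0.45, 0, 0, 0, 0.93, 0.24, 0.43, 0, 0, 0, 1.14, 0.30, 0.36, 0, 0, 0, 1.32, 0.34, 0.24, 0, 0, 0, 1.46, 0.38, 0.07, 0, 0, 0, 1.57, 0.41, -0.13, 0, 0, 0, 1.62, 0.43, -0.34, 0, 0, 0
-0.00, 0.00, -0.22, 0, 0, 0, -0.06, -0.01, -0.44, 0, 0, 0, -0.17, -0.03, -0.64, 0, 0, 0, -0.32, -0.06, -0.80, 0, 0, 0, -0.50, -0.11, -0.92, 0, 0, 0, -0.71, -0.15, -0.99, 0, 0, 0, -0.93, -0.20, -1.00, 0, 0, 0, -1.14, -0.25, -0.96, 0, 0, 0, -1.34, -0.30, -0.87, 0, 0, 0, -1.51, -0.33, -0.73, 0, 0, 0
-0.13, -0.03, 0.18, 0, 0, 0, -0.21, -0.05, 0.39, 0, 0, 0, -0.24, -0.05, 0.61, 0, 0, 0, -0.22, -0.04, 0.83, 0, 0, 0, -0.14, -0.02, 1.04, 0, 0, 0, -0.02, 0.02, 1.23, 0, 0, 0, 0.15, 0.06, 1.37, 0, 0, 0, 0.34, 0.11, 1.47, 0, 0, 0, 0.56, 0.17, 1.52, 0, 0, 0, 0.77, 0.22, 1.51, 0, 0, 0
```

>>> move_arm(plan=[-0.21, -0.05, -0.06, 0, 0, 0, -0.43, -0.1, -0.07, 0, 0, 0, -0.64, -0.15, -0.02, 0, 0, 0, -0.84, -0.19, 0.08, 0, 0, 0, -1.0, -0.23, 0.23, 0, 0, 0, -1.13, -0.25, 0.41, 0, 0, 0, -1.2, -0.27, 0.63, 0, 0, 0, -1.22, -0.27, 0.85, 0, 0, 0, -1.19, -0.26, 1.07, 0, 0, 0, -1.11, -0.24, 1.28, 0, 0, 0])

```text
time_s: 4.78
eef_pos: [0.5062, -0.2259, 0.0997]
eef_rot: [-0.137, 0.608, 0.775, 0.106]
wrist_force: [-1.2, -6.8, -3.2]
opening: 0.178
grasp_force: 58.8
```

```bash
python3 ang.py
```

```text
4.775 vise [ -41.3 -203.7] z 21.7 r 46.6 ang 1.088 F [-1.2 -6.8 -3.2] T [-1.45  0.03  0.19] op 15.2 gf 58.8 q [-0.74  0.48  1.59  0.19  1.37 -1.05]
```

>>> move_arm(plan=[0.13, 0.04, 0.18, 0, 0, 0, 0.3, 0.08, 0.32, 0, 0, 0, 0.5, 0.13, 0.41, 0, 0, 0, 0.71, 0.19, 0.45, 0, 0, 0, 0.93, 0.24, 0.43, 0, 0, 0, 1.14, 0.3, 0.36, 0, 0, 0, 1.32, 0.34, 0.24, 0, 0, 0, 1.46, 0.38, 0.07, 0, 0, 0, 1.57, 0.41, -0.13, 0, 0, 0, 1.62, 0.43, -0.34, 0, 0, 0])

```text
time_s: 6.02
eef_pos: [0.5882, -0.2042, 0.0827]
eef_rot: [-0.136, 0.608, 0.775, 0.106]
wrist_force: [-4.6, -8.6, 2.6]
opening: 0.176
grasp_force: 59.3
```

```bash
python3 ang.py
```

```text
6.025 vise [  43.4 -202. ] z 4.7 r 43.7 ang -1.464 F [-4.6 -8.6  2.6] T [-1.27  0.62  0.42] op 15.0 gf 59.3 q [-0.63  0.61  1.42  0.22  1.38 -0.95]
```

>>> move_arm(plan=[0, 0, -0.22, 0, 0, 0, -0.06, -0.01, -0.44, 0, 0, 0, -0.17, -0.03, -0.64, 0, 0, 0, -0.32, -0.06, -0.8, 0, 0, 0, -0.5, -0.11, -0.92, 0, 0, 0, -0.71, -0.15, -0.99, 0, 0, 0, -0.93, -0.2, -1.0, 0, 0, 0, -1.14, -0.25, -0.96, 0, 0, 0, -1.34, -0.3, -0.87, 0, 0, 0, -1.51, -0.33, -0.73, 0, 0, 0])

```text
time_s: 7.28
eef_pos: [0.5134, -0.2208, 0.0463]
eef_rot: [-0.135, 0.608, 0.775, 0.107]
wrist_force: [5.1, -6.3, -3.1]
opening: 0.181
grasp_force: 59.0
```

```bash
python3 ang.py
```

```text
7.275 vise [ -33.1 -200.4] z -31.7 r 45.9 ang 2.335 F [ 5.1 -6.3 -3.1] T [-1.42 -0.73 -0.15] op 15.4 gf 59.0 q [-0.73  0.56  1.6   0.2   1.28 -1.05]
```

>>> move_arm(plan=[-0.13, -0.03, 0.18, 0, 0, 0, -0.21, -0.05, 0.39, 0, 0, 0, -0.24, -0.05, 0.61, 0, 0, 0, -0.22, -0.04, 0.83, 0, 0, 0, -0.14, -0.02, 1.04, 0, 0, 0, -0.02, 0.02, 1.23, 0, 0, 0, 0.15, 0.06, 1.37, 0, 0, 0, 0.34, 0.11, 1.47, 0, 0, 0, 0.52, 0.16, 1.52, 0, 0, 0, 0.64, 0.19, 1.52, 0, 0, 0])

```text
time_s: 8.52
eef_pos: [0.5444, -0.2118, 0.1232]
eef_rot: [-0.136, 0.608, 0.775, 0.106]
wrist_force: [-18.8, -14.9, 9.4]
opening: 0.179
grasp_force: 60.5
```

```bash
python3 ang.py
```

```text
8.525 vise [  -0.9 -199. ] z 45.2 r 45.2 ang 0.019 F [-18.8 -14.9   9.4] T [-1.86  2.93  1.32] op 15.3 gf 60.5 q [-0.68  0.49  1.51  0.21  1.42 -0.98]
```

>>> move_arm(plan=[0.06, 0.01, 0, 0, 0, 0, 0.1, 0.02, 0, 0, 0, 0, 0.1, 0.02, 0, 0, 0, 0, 0.1, 0.02, 0, 0, 0, 0])

```text
time_s: 9.02
eef_pos: [0.5446, -0.2118, 0.1229]
eef_rot: [-0.14, 0.608, 0.774, 0.103]
wrist_force: [-24.3, -14.1, 14.1]
opening: 0.178
grasp_force: 61.1
```

```bash
python3 ang.py
```

```text
9.025 vise [  -0.7 -199.1] z 44.9 r 44.9 ang 0.015 F [-24.3 -14.1  14.1] T [-1.4   3.73  1.6 ] op 15.2 gf 61.1 q [-0.68  0.5   1.51  0.2   1.43 -0.98]
```

The crank is at its stop. I'll release and retreat.

>>> move_arm(plan=[0, 0, 0, 0, 0, 0, 0, 0, 0, 0, 0, 0, 0, 0, 0, 0, 0, 0, 0.08, -0.33, 0.94, 0, 0, 0, 0.16, -0.66, 1.88, 0, 0, 0, 0.16, -0.66, 2.5, 0, 0, 0, 0.16, -0.66, 2.5, 0, 0, 0], grip=45)

```text
time_s: 9.9
eef_pos: [0.5597, -0.242, 0.2504]
eef_rot: [-0.134, 0.608, 0.775, 0.108]
wrist_force: [0.2, -0.3, -0.4]
opening: 0.522
grasp_force: 0.0
```

Run:
```python
from h import *
import ang
a=cam('side');b=cam('top')
S=T([152.5,0,154])
ps,pt=proj(a,S)[0],proj(b,S)[0]; print(ps,pt)
def cr(c,p,n=26):
    x,y=(p-n).astype(int); s=c['pixels'][y:y+2*n,x:x+2*n,::-1].copy()
    s=cv2.resize(s,None,fx=7,fy=7,interpolation=cv2.INTER_CUBIC); print('origin',x,y); return s
cs=cr(a,ps);ct=cr(b,pt)
H=T([0,-190,123]);print(proj(a,H),proj(b,H))
x,y=(proj(b,H)[0]-26).astype(int); print('o3',x,y)
cv2.imwrite('pics/hd.png',np.hstack([cs,ct]))
```

```text
9.9 vise [   6.8 -232. ] z 172.4 r 172.6 ang -0.039 F [ 0.2 -0.3 -0.4] T [-0.2  -0.07  0.03] op 44.5 gf 0.0 q [-0.7   0.41  1.35  0.2   1.66 -0.96]
[272.17926966 174.72074741] [262.48075336 151.68332997]
origin 246 148
origin 236 125
[[295.00036523 212.70849541]] [[330.73421492 184.73178149]]
o3 304 158
```

View pics/hd.png

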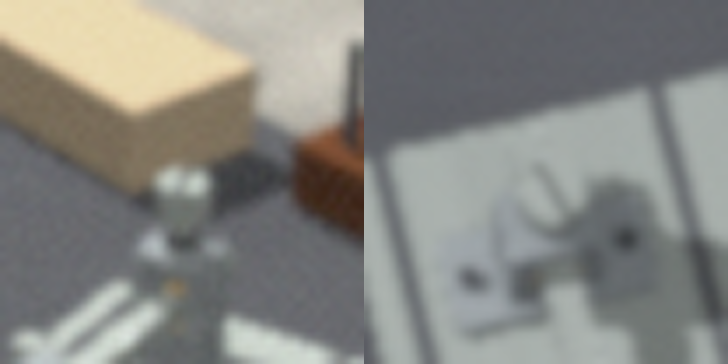

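Side view: head centre at crop (183,201). Top view: head's top face around crop (187,196).

Run:
```python
from h import *
a=cam('side');b=cam('top')
print('pred',T([152.5,0,154]))
off=.5-.5/7
print('top',plane(b,[np.array([187,196])/7+[236,125]-.43],.165), 'side',plane(a,[np.array([183.5,201])/7+[246,148]-.43],.154))
# bright head in side: centroid of head top face & segmentation
g=a['pixels'][168:186,264:282].max(2); print(g[::1])
P=T([152.5,0,152.5])
xv=np.r_[Rv[:,0],0]
r0=R.from_quat(ctrl.get_obs()['eef_rot'],scalar_first=True)
down=R.from_rotvec(-.35*xv)*r0
print('down err',down.as_matrix()[:,2])
Rd=R.from_rotvec([0,0,1.2])*down
print(need(P,Rd))
```

```text
pred [0.64637243 0.01787187 0.154     ]
top [[0.64022632 0.01880114 0.165     ]] side [[0.63583746 0.00979639 0.154     ]]
[[125 127 128 129 125 128 129 128 126 126 128 127 127 126 127 123 115 116]
 [126 126 128 126 128 126 125 124 127 125 127 124 124 124 117 106  98  91]
 [123 127 126 124 127 129 130 131 126 127 122 121 115 102  95  87  75  73]
 [127 123 129 127 130 138 144 144 134 125 124 108  93  79  76  69  68  67]
 [126 127 126 130 145 164 176 167 147 149 146 122  84  72  68  70  70  64]
 [123 127 123 129 157 190 200 182 170 185 187 151  95  72  69  69  67  66]
 [118 117 109 114 145 183 190 172 180 198 194 160 104  75  67  70  66  66]
 [ 99 100  88  89 118 147 156 147 160 176 168 136  98  68  66  70  67  67]
 [ 85  78  73  77  98 115 120 123 126 133 129 116  90  70  65  67  72  77]
 [ 97  87  85  84  95 108 112 113 112 115 113 108  84  72  74  80  87  90]
 [107 101  99  94  98 108 111 114 114 114 111 100  86  82  87  95 100 101]
 [109 110 110 110 108 110 113 113 111 109 108 103  92  96 103 105 108 105]
 [107 111 110 124 129 118 109 112 109 106 100 106 104 103 106 107 106 106]
 [110 114 130 151 155 132 103  95  94  94 101 114 117 114 110 110 108 108]
 [115 128 153 176 174 140  97  82  78  88 106 129 140 135 125 114 106 107]
 [115 137 164 183 179 154 113  93  88  95 114 135 151 146 130 115 108 105]
 [115 124 143 159 167 157 131 113 109 112 120 125 131 127 122 116 110 105]
 [113 116 118 122 132 137 130 117 118 117 114 115 112 110 112 111 109 108]]
down err [-0.00268724  0.00191125 -0.99999456]
(array([ 1.774,  5.166, -1.863]), array([-0.248, -0.277,  1.187]))
```

>>> move_arm(plan=[1.71, 5.16, -0.5, -0.248, -0.277, 1.187, 1.71, 5.16, -0.5, -0.248, -0.277, 1.187, 1.71, 5.16, -0.5, -0.248, -0.277, 1.187, 1.71, 5.16, -0.5, -0.248, -0.277, 1.187, 1.71, 5.16, -0.5, -0.248, -0.277, 1.187, 1.71, 5.16, -0.5, -0.248, -0.277, 1.187, 1.71, 5.16, -0.5, -0.248, -0.277, 1.187, 1.71, 5.16, -0.5, -0.248, -0.277, 1.187, 1.71, 5.16, -0.5, -0.248, -0.277, 1.187], grip=60)

```text
time_s: 11.22
eef_pos: [0.6434, 0.0166, 0.2216]
eef_rot: [-0.001, 0.067, 0.998, 0.0]
wrist_force: [-0.2, 0.5, 0.4]
opening: 0.702
grasp_force: 0.0
```

Run:
```python
from h import *
import ang
o=ctrl.get_obs(); M=R.from_quat(o['eef_rot'],scalar_first=True).as_matrix(); print(o['eef_pos'],M.round(3).tolist())
a=cam('side');b=cam('top')
def cr(c,p,n=26):
    x,y=(p-n).astype(int); print(x,y); s=c['pixels'][y:y+2*n,x:x+2*n,::-1].copy()
    return cv2.resize(s,None,fx=7,fy=7,interpolation=cv2.INTER_CUBIC)
S=T([152.5,0,165])
cv2.imwrite('pics/g1.png',np.hstack([cr(a,proj(a,S)[0]),cr(b,proj(b,S)[0])]))
print(proj(a,o['eef_pos']),proj(b,o['eef_pos']))
```

```text
11.225 vise [149.3  -0.5] z 143.6 r 207.1 ang -0.805 F [-0.2  0.5  0.4] T [ 0.04 -0.03 -0.  ] op 60.0 gf 0.0 q [-0.16  0.36  1.45  0.    1.34 -1.6 ]
[0.64339051 0.01660636 0.22158543] [[-0.991, 0.133, -0.002], [0.133, 0.991, 0.001], [0.002, 0.001, -1.0]]
246 146
236 124
[[272.49040232 160.34922505]] [[263.388897   146.44230528]]
```

View pics/g1.png

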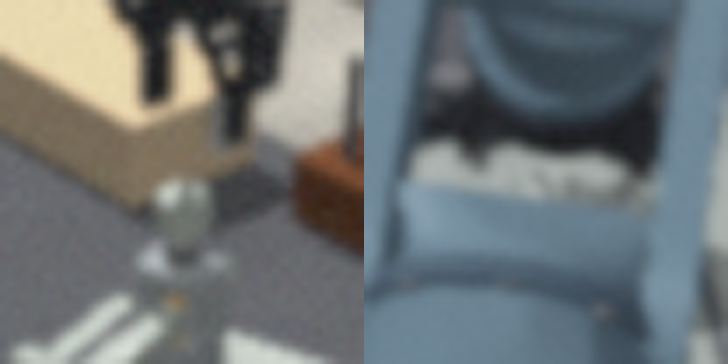

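Fingers are above the head, with tips at crop (155,103) and (233,140) and the head at (183,200). Going down and closing.

>>> move_arm(plan=[-0.03, 0.05, -0.7, 0, 0, 0, -0.03, 0.05, -1.38, 0, 0, 0, -0.03, 0.05, -1.38, 0, 0, 0, -0.03, 0.05, -1.38, 0, 0, 0])

```text
time_s: 11.82
eef_pos: [0.6431, 0.0188, 0.1547]
eef_rot: [0.001, 0.066, 0.998, 0.0]
wrist_force: [-0.4, 0.5, 0.6]
opening: 0.702
grasp_force: 0.0
```

>>> move_arm(plan=[0, 0, 0, 0, 0, 0, 0, 0, 0, 0, 0, 0, 0, 0, 0, 0, 0, 0, 0, 0, 0, 0, 0, 0, 0, 0, 0, 0, 0, 0], grip=22)

```text
time_s: 12.45
eef_pos: [0.6434, 0.0174, 0.1561]
eef_rot: [0.002, 0.066, 0.998, -0.001]
wrist_force: [-2.1, -6.2, 5.2]
opening: 0.35
grasp_force: 58.9
```

```bash
python3 ang.py
```

```text
12.45 vise [149.5   0.3] z 78.1 r 168.7 ang -1.09 F [-2.1 -6.2  5.2] T [-0.76  0.36  0.07] op 29.9 gf 58.9 q [-0.16  0.42  1.5  -0.    1.22 -1.59]
```

Gripped with 59 N. Turning clockwise now.

>>> move_arm(plan=[0, -0.02, 0, 0, 0, -0.17, 0, -0.02, 0, 0, 0, -0.34, 0, -0.02, 0, 0, 0, -0.51, 0, -0.02, 0, 0, 0, -0.68, 0, -0.02, 0, 0, 0, -0.85, 0, -0.02, -0.01, 0, 0, -1.02, 0, -0.02, -0.01, 0, 0, -1.19, 0, -0.02, -0.01, 0, 0, -1.36, 0, -0.02, -0.01, 0, 0, -1.5, 0, -0.02, -0.01, 0, 0, -1.5])

```text
time_s: 13.7
eef_pos: [0.6416, 0.015, 0.1555]
eef_rot: [0.002, 0.729, 0.685, -0.002]
wrist_force: [-10.6, -10.3, 11.0]
opening: 0.355
grasp_force: 59.7
```

```bash
python3 ang.py
```

```text
13.7 vise [147.2  -1.6] z 77.5 r 166.3 ang -1.086 F [-10.6 -10.3  11. ] T [-1.8   1.75 -0.08] op 30.3 gf 59.7 q [-0.16  0.42  1.51 -0.01  1.22 -0.09]
```

The forces show the head axis about 2 mm nearer the robot, at roughly (0.6414, 0.0174). I'll re-centre the grasp.

>>> move_arm(plan=[0, 0, 0, 0, 0, 0, 0, 0, 0, 0, 0, 0, 0, 0, 0, 0, 0, 0, 0, 0, 0, 0, 0, 0], grip=45)

```text
time_s: 14.2
eef_pos: [0.6423, 0.0185, 0.153]
eef_rot: [0.0, 0.728, 0.686, 0.0]
wrist_force: [-0.1, -0.5, -0.1]
opening: 0.528
grasp_force: 0.0
```

```bash
python3 ang.py; python3 -c "
from h import *
print(ctrl.get_obs()['eef_pos'])"
```

```text
14.2 vise [148.7   1.5] z 75.0 r 166.5 ang -1.104 F [-0.1 -0.5 -0.1] T [-0.01 -0.03  0.  ] op 45.1 gf 0.0 q [-0.16  0.42  1.51  0.    1.21 -0.1 ]
[0.64233111 0.01845325 0.15295149]
```

>>> move_arm(plan=[-0.02, -0.02, 0.03, 0, 0, 0, -0.02, -0.02, 0.03, 0, 0, 0])

```text
time_s: 14.45
eef_pos: [0.6413, 0.0171, 0.1546]
eef_rot: [0.0, 0.728, 0.686, 0.0]
wrist_force: [-0.2, -0.4, -0.0]
opening: 0.524
grasp_force: 0.0
```

>>> move_arm(plan=[0, 0, 0, 0, 0, 0, 0, 0, 0, 0, 0, 0, 0, 0, 0, 0, 0, 0, 0, 0, 0, 0, 0, 0], grip=22)

```text
time_s: 14.95
eef_pos: [0.641, 0.0172, 0.1548]
eef_rot: [-0.0, 0.728, 0.686, -0.0]
wrist_force: [-4.1, -0.3, 5.2]
opening: 0.356
grasp_force: 59.0
```

```bash
python3 ang.py
```

```text
14.95 vise [147.1   0.6] z 76.8 r 165.9 ang -1.09 F [-4.1 -0.3  5.2] T [ 0.04  0.77 -0.05] op 30.4 gf 59.0 q [-0.16  0.42  1.51 -0.    1.22 -0.1 ]
```

>>> move_arm(plan=[0, 0, 0, 0, 0, -0.17, 0, 0, 0, 0, 0, -0.34, 0, 0, 0, 0, 0, -0.51, 0, 0, 0, 0, 0, -0.68, 0, 0, -0.01, 0, 0, -0.85, 0, 0, -0.01, 0, 0, -0.85])

```text
time_s: 15.7
eef_pos: [0.6414, 0.0168, 0.1545]
eef_rot: [0.001, 0.946, 0.323, 0.0]
wrist_force: [-4.0, -1.6, 5.9]
opening: 0.357
grasp_force: 59.2
```

```bash
python3 ang.py
```

```text
15.7 vise [147.4   0.2] z 76.5 r 166.1 ang -1.092 F [-4.  -1.6  5.9] T [-0.23  0.57 -0.1 ] op 30.5 gf 59.2 q [-0.16  0.42  1.51 -0.    1.21  0.75]
```

>>> move_arm(plan=[0, 0, 0, 0, 0, -0.1, 0, 0, 0, 0, 0, -0.2, 0, 0, 0, 0, 0, -0.2])

```text
time_s: 16.08
eef_pos: [0.6414, 0.0167, 0.1545]
eef_rot: [0.001, 0.974, 0.228, 0.0]
wrist_force: [-3.8, -1.3, 5.8]
opening: 0.356
grasp_force: 59.2
```

```bash
python3 ang.py
```

```text
16.075 vise [147.4   0. ] z 76.5 r 166.1 ang -1.092 F [-3.8 -1.3  5.8] T [-0.27  0.54 -0.13] op 30.4 gf 59.2 q [-0.16  0.42  1.51 -0.    1.21  0.95]
```

>>> move_arm(plan=[0, 0, 0, 0, 0, -0.15, 0, 0, 0, 0, 0, -0.3, 0, 0, 0, 0, 0, -0.3])

```text
time_s: 16.45
eef_pos: [0.6414, 0.0165, 0.1545]
eef_rot: [0.001, 0.997, 0.079, 0.0]
wrist_force: [-3.8, -2.2, 5.1]
opening: 0.355
grasp_force: 59.2
```

```bash
python3 ang.py
```

```text
16.45 vise [147.4  -0.2] z 76.5 r 166.0 ang -1.092 F [-3.8 -2.2  5.1] T [-0.5   0.61 -0.05] op 30.3 gf 59.2 q [-0.16  0.42  1.51 -0.    1.21  1.25]
```

>>> move_arm(plan=[0, 0, 0, 0, 0, -0.15, 0, 0, 0, 0, 0, -0.3, 0, 0, 0, 0, 0, -0.3])

```text
time_s: 16.82
eef_pos: [0.6413, 0.0163, 0.1545]
eef_rot: [0.001, 0.998, -0.07, 0.0]
wrist_force: [-5.7, -1.9, 5.4]
opening: 0.36
grasp_force: 59.2
```

```bash
python3 ang.py
```

```text
16.825 vise [147.2  -0.4] z 76.5 r 165.9 ang -1.091 F [-5.7 -1.9  5.4] T [-0.65  0.66 -0.08] op 30.8 gf 59.2 q [-0.16  0.42  1.51 -0.    1.22  1.55]
```

>>> move_arm(plan=[0, 0, 0, 0, 0, -0.15, 0, 0, 0, 0, 0, -0.3, 0, 0, 0, 0, 0, -0.3])

```text
time_s: 17.2
eef_pos: [0.6411, 0.0161, 0.1545]
eef_rot: [0.001, 0.976, -0.218, -0.0]
wrist_force: [-4.8, -3.9, 5.3]
opening: 0.357
grasp_force: 59.3
```

```bash
python3 ang.py
```

```text
17.2 vise [147.   -0.5] z 76.5 r 165.7 ang -1.091 F [-4.8 -3.9  5.3] T [-0.78  0.9   0.74] op 30.5 gf 59.3 q [-0.16  0.42  1.51 -0.    1.22  1.85]
```

>>> move_arm(plan=[0, 0, 0, 0, 0, -0.1, 0, 0, 0, 0, 0, -0.2, 0, 0, 0, 0, 0, -0.2])

```text
time_s: 17.58
eef_pos: [0.6426, 0.0153, 0.1547]
eef_rot: [0.001, 0.949, -0.315, 0.002]
wrist_force: [1.7, -4.9, 1.6]
opening: 0.355
grasp_force: 59.4
```

```bash
python3 ang.py
```

```text
17.575 vise [148.2  -1.6] z 76.7 r 166.9 ang -1.093 F [ 1.7 -4.9  1.6] T [-1.01 -0.15 -0.07] op 30.4 gf 59.4 q [-0.16  0.42  1.51 -0.    1.21  2.05]
```

Torque rose to 0.74 N m and then slipped, so the screw is probably seated. I'll press once more to confirm.

>>> move_arm(plan=[0, 0, 0, 0, 0, -0.05, 0, 0, 0, 0, 0, -0.05])

```text
time_s: 17.82
eef_pos: [0.6425, 0.0152, 0.1547]
eef_rot: [0.001, 0.941, -0.338, 0.002]
wrist_force: [0.6, -5.5, 3.4]
opening: 0.356
grasp_force: 59.4
```

```bash
python3 ang.py
```

```text
17.825 vise [148.1  -1.7] z 76.7 r 166.8 ang -1.093 F [ 0.6 -5.5  3.4] T [-1.09 -0.03  0.56] op 30.4 gf 59.4 q [-0.16  0.42  1.51 -0.    1.21  2.1 ]
```

>>> move_arm(plan=[0, 0, 0, 0, 0, -0.05, 0, 0, 0, 0, 0, -0.05])

```text
time_s: 18.08
eef_pos: [0.6428, 0.0148, 0.1548]
eef_rot: [0.001, 0.933, -0.361, 0.002]
wrist_force: [1.8, -7.5, 1.9]
opening: 0.357
grasp_force: 59.2
```

```bash
python3 ang.py
```

```text
18.075 vise [148.3  -2.1] z 76.8 r 167.0 ang -1.093 F [ 1.8 -7.5  1.9] T [-1.35 -0.2   0.71] op 30.5 gf 59.2 q [-0.16  0.42  1.51 -0.    1.21  2.15]
```

Seated: torque climbs against the stop again. Backing off a quarter turn plus the wind-up.

>>> move_arm(plan=[0, 0, 0, 0, 0, 0.17, 0, 0.01, 0, 0, 0, 0.34, 0.01, 0.02, 0, 0, 0, 0.51, 0.01, 0.03, 0, 0, 0, 0.68, 0.01, 0.04, 0, 0, 0, 0.85, 0.01, 0.05, 0, 0, 0, 1.02, 0.01, 0.06, 0.01, 0, 0, 1.19, 0.02, 0.06, 0.01, 0, 0, 1.36, 0.02, 0.07, 0.01, 0, 0, 1.53, 0.02, 0.07, 0.01, 0, 0, 1.62])

```text
time_s: 19.32
eef_pos: [0.6428, 0.02, 0.1549]
eef_rot: [0.001, 0.904, 0.428, 0.0]
wrist_force: [-2.3, -0.4, 3.7]
opening: 0.352
grasp_force: 59.7
```

>>> move_arm(plan=[0, 0, 0, 0, 0, 0, 0, 0, 0, 0, 0, 0, 0, 0, 0, 0, 0, 0])

```text
time_s: 19.7
eef_pos: [0.6428, 0.0201, 0.1549]
eef_rot: [0.001, 0.905, 0.426, 0.0]
wrist_force: [-0.1, -3.9, 5.3]
opening: 0.358
grasp_force: 59.7
```

Run:
```python
from h import *
import ang
a=cam('side');b=cam('top')
A=cv2.resize(a['pixels'][145:255,225:335,::-1],None,fx=3.6,fy=3.6,interpolation=cv2.INTER_CUBIC)
B=cv2.resize(b['pixels'][130:240,235:345,::-1],None,fx=3.6,fy=3.6,interpolation=cv2.INTER_CUBIC)
cv2.imwrite('pics/end.png',np.hstack([A,B]))
print((proj(a,T([0,-190,123]))-[225,145])*3.6,(proj(b,T([0,-190,123]))-[235,130])*3.6)
```

```text
19.7 vise [149.5   3. ] z 76.9 r 168.2 ang -1.096 F [-0.1 -3.9  5.3] T [-0.79  0.07  0.01] op 30.6 gf 59.7 q [-0.15  0.42  1.5  -0.    1.22  0.54]
[[252.00131483 243.75058349]] [[344.64317372 197.03441335]]
```

View pics/end.png

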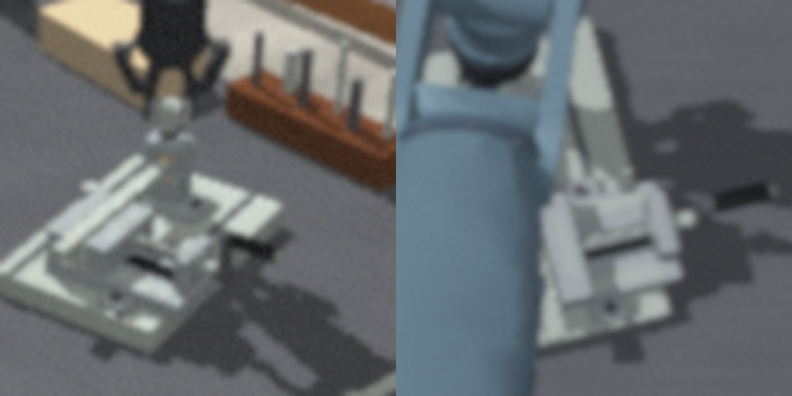

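The end views show the crank handle up, at side (252,243) and top (344,194), both where a closed vise would put it. The gripper holds the head at about side (172,108), with 59 N on a 30.6 mm opening. Handing in.

```bash
python3 -c "
from bench import ctrl
print(ctrl.hand_in())"
```

```text
the job is handed in; nothing more can be done
None
```

I cranked the vise shut on the bar, turned the thumbscrew down until it seated, backed it off a quarter turn, and handed the job in at about 20 s with the fingers holding its head at about 59 N; the hand-in returned no verdict.

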